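# Sweep loose tube caps into the collecting bay

### The arm

A 6-joint arm with a two-finger parallel gripper is mounted at the origin on a cart in front of the work surface, level with it; the furniture and walls round the work are solid. World frame = base frame: x ahead of the robot, y to its left, z up, the work surface at z = 0. Lengths are in m, angles in degrees, forces in N, time in s.
With the tool pointing down it reaches from about 0.25 to 0.725 m from the base axis. Payload 9.7 kg.
Tool frame: the origin (TCP) lies on the centre line of the jaws, within the pads' length; the fingertips stand 19 mm ahead of it and the grasp point (between the pads) is the TCP (bot.tcp_to_tips is the z of the fingertips in the tool frame, in m); z points along the fingers, y is the line along which they close (so a half turn about z gives the same grasp; the last joint's range is limited). The gripper opens to 85 mm and grips with 20 to 120 N. Pads are 22 mm wide; open, the fingers measure 114 mm over their backs; the gripper's body (76 mm by 85 mm) begins 54 mm behind the grasp point. The pads swing forward as they close: fully open they stand 13 mm farther back than shut.
Start: joints at [73.224, 4.979, 10.078, 95.1, 0, 90], TCP at [0.159, 0.527, 0.25] pointing down, gripper open.
Joint ranges: [-179.16, 179.16], [-48.56, 103.87], [-65.8, 70.77], [-126.05, 130.52], [-82.76, 87.17], [-180, 180]. Speed limits (degrees/s): [127.2, 127.2, 147.25, 180, 180, 180].

### API

Orientations are given as [roll, pitch, yaw] about the fixed x, y, z axes, in that order (R = Rz(yaw) Ry(pitch) Rx(roll)).
In Python, from workcell import bot gives the robot as it stands. The module is installed in compiled form; this text tells all that it offers.
- The arm moves only by the tool play_rows, never from a script. Its argument "increments" is a list of rows, each an object with "slide": the shift along the tool's x, y, z in mm, a list of three; "angular": the turn, a rotation vector about the tool's x, y, z in degrees, a list of three; "claw": the opening, from -1 (shut) to 1 (fully open). In form: [{"slide": [x, y, z], "angular": [rx, ry, rz], "claw": claw}, ...]. A call has 1 to 8 rows; each row shifts and turns the commanded pose from where the row before left it, along the tool's axes as they then stand; what a row does not reach is not made up. A row lasts 1/10 s, in which the tool goes at most 50 mm and 8.59 degrees, less where a joint would pass 70% of its speed; a pose out of reach is approached as far as the arm can. A call is refused whole if a number of a shift passes 50 or a number of a turn 8.59, either way. A call with a gripper value outside its range is refused whole. The fingers move at their own pace and stop on an object; "squeeze" is the grip in N (left out, the last holds). Time passes only in rows, so rows that do not move let the fingers close. It gives the time, the measured TCP pose, the force, the opening and the grip force at its end, in the units of the state.
- bot.get_obs(): the state, without advancing time (a new reading comes with each control period).
- bot.camera(name): name is "scene" or "top"; returns the picture (480x640x3 uint8, red, green, blue); there is no depth.
- bot.camera_info(name): a dict with "fovy" (degrees; the focal length in pixels is half the picture's height over the tangent of half this angle, whatever the lens; pixels are square), "cx", "cy" (the principal point, pixels), "k1" (the pictures are not rectified: a ray, as slopes to the right and down, at radius r is drawn at 1 + k1 r^2 times it, then the intrinsics apply), "R" (3x3) and "t" (3): a world point X has camera coordinates R X + t. Camera axes: x right, y down, z forward; pixel columns grow to the right and rows downward; lengths in m; the calibration is good to about 2 mm. A picture is of the moment at which its call begins. camera_info takes no time and is no camera call.
- bot.job_done(): hands the job in; it is judged then, once.
The state is a dict: "time": time; "q": joint angles; "qd": joint speeds; "joint_efforts": joint torques, N m; "ee_pos": TCP position; "tcp_rot": TCP orientation; "wrist_force": force on the tool from outside, world axes, zero at the start; "torque": the same for the moment, N m; "opening": finger opening in m; "grasp_force": force on a finger pad.
Only numpy, scipy, OpenCV 4.12 (cv2) and the standard library are available. Lean on these libraries where they do the work, as an engineer would, in place of code of your own. Each camera call takes 0.05 s, during which the arm holds its last target. There are 200 camera calls.

### The job

Sweep the three loose screw caps (blue, orange and red) across the bench with your fingertips into the white open-fronted collecting bay, until each lies flat and wholly inside it, past the front edge of its side walls. Only push them along the bench, do not pick them up; leave the petri dish, the tube rack and the memory stick where they are, and finish with your fingers clear of everything.

Things in the scene. Friction and masses are not known exactly. Their poses are not given: they have to be found in the camera images.
- bay: white plastic bay screwed to the bench: back and side walls 6 mm thick, 32 mm high, no front wall, flush floor (grey, yellow stripe along the mouth). Inside 160 mm wide, 120 mm deep. Origin mid-mouth at bench level; x points inwards to the back wall (inner face at x = 120 mm), y across (inner faces of the side walls at -80, +80 mm). At the start x points roughly to the robot's left (world +y)
- cap_blue: loose blue plastic screw cap of a 50 ml tube: a flat ribbed disc 34 mm across and 16 mm high, about 14 g, lying on the bench with its flat top up; slides on the bench. Origin at the centre of its underside, own z up. It starts 80 to 275 mm in front of the bay's mouth, within 55 mm of the bay's centre line
- cap_orange: loose orange plastic screw cap of a 50 ml tube: a flat ribbed disc 34 mm across and 16 mm high, about 14 g, lying on the bench with its flat top up; slides on the bench. Origin at the centre of its underside, own z up. It starts 80 to 275 mm in front of the bay's mouth, within 55 mm of the bay's centre line
- cap_red: loose red plastic screw cap of a 50 ml tube: a flat ribbed disc 34 mm across and 16 mm high, about 14 g, lying on the bench with its flat top up; slides on the bench. Origin at the centre of its underside, own z up. It starts 80 to 275 mm in front of the bay's mouth, within 55 mm of the bay's centre line
- dish: round clear petri dish with pink content, 62 mm across, 14 mm high, loose, standing beside the lane in front of the bay, on the robot's side; leave alone. Origin at the centre of its underside
- rack: orange rack with small tubes, 66 x 142 mm and 47 mm high, loose, long side (own y) along the lane, on its far side; leave alone. Origin at the centre of its underside
- memory_stick: black memory stick, 18 x 54 mm and 8 mm high, loose, flat on the bench beside the lane, on the robot's side, own y along its length; leave alone. Origin at the centre of its underside
Mind the look-alikes: they are no part of the job. Of the things that look like the cap_orange, take the one that is farthest to the robot's left at the start.

How it is judged (in metres and radians):
At the end, for the whole second after the job is handed in: Each of the three caps lies flat on the bench, at rest (below 20 mm/s), inside the bay: its centre at least 15 mm behind the front edge of the side walls and between the walls (x of cap_blue in the frame of bay between 0.015 and 0.12 m and y of cap_blue in the frame of bay between -0.08 and 0.08 m and angle between each of cap_blue, cap_orange, cap_red's own z axis and vertical below 0.15 rad and height (world z) of each of cap_blue, cap_orange, cap_red below 0.006 m and linear speed of each of cap_blue, cap_orange, cap_red below 0.02 m/s and x of cap_orange in the frame of bay between 0.015 and 0.12 m and y of cap_orange in the frame of bay between -0.08 and 0.08 m and x of cap_red in the frame of bay between 0.015 and 0.12 m and y of cap_red in the frame of bay between -0.08 and 0.08 m); the robot touches nothing.
It fails at once if a cap is lifted off the bench (its underside centre more than 22 mm up) (height (world z) of any of cap_blue, cap_orange, cap_red above 0.022 m).
It fails at once if the petri dish is moved by more than 15 mm (distance of dish from where it was at the start of the episode above 0.015 m).
It fails at once if the tube rack is moved by more than 15 mm (distance of rack from where it was at the start of the episode above 0.015 m).
It fails at once if the memory stick is moved by more than 15 mm (distance of memory_stick from where it was at the start of the episode above 0.015 m).
It also fails if it takes over 67 s, if anything falls off the work surface, if the arm or the gripper's body presses on something with over 40 N, if the wrist force passes 120 N, or if a joint passes its speed limit or range.

## Working session

There is one attempt and no reset: what is moved stays moved. The work goes in short steps, Python scripts to look and compute and a tool call to move; the robot and the scene stay as the last step left them, time stands still between calls to the robot, and variables do not carry over. Pictures are saved under pics/ and viewed, at most 10 in all, crops included, and the job is handed in when it is done.

Besides the shell and the picture viewer there is one more tool, called after "Request:" in YAML: its name, and indented under it one key for each argument. play_rows: Moves the arm, as the interface text tells. Its arguments: {"type":"object","properties":{"increments":{"type":"array"},"squeeze":{"type":"number"}},"required":["increments"]}

```bash
mkdir -p pics; cat > h.py <<'E'
import numpy as np, cv2
from workcell import bot
def px2w(name,u,v,z):
    c=bot.camera_info(name); f=240/np.tan(np.radians(c["fovy"])/2)
    d=np.array([(u-c["cx"])/f,(v-c["cy"])/f]); s=d.copy()
    for _ in range(30): s=d/(1+c["k1"]*(s@s))
    R=np.array(c["R"]);t=np.array(c["t"])
    r=R.T@np.array([s[0],s[1],1]); o=-R.T@t
    return o+r*(z-o[2])/r[2]
def snap(name,fn):
    im=bot.camera(name); cv2.imwrite("pics/"+fn,im[:,:,::-1]); return im
E
python3 - <<'E'
from h import *
snap("top","t0.png");snap("scene","s0.png")
for n in("top","scene"):
    c=bot.camera_info(n);print(n,-np.array(c["R"]).T@np.array(c["t"]),c["fovy"])
o=bot.get_obs();print(o)
E
```

```text
top [0.48142085 0.0454272  0.87060077] 45.72689357844488
scene [-0.02876457 -0.39665699  0.72309022] 45.05602446612265
{'time': 0.1, 'q': array([ 7.32235401e+01,  5.00957987e+00,  1.00415582e+01,  9.50977436e+01,
       -2.61003224e-04,  8.99994345e+01]), 'qd': array([-0.09706275, -0.06301381,  0.11481585, -0.08660102, -0.0015683 ,
        0.03394364]), 'joint_efforts': array([ 1.16968845e-04, -5.21559477e+01,  4.65653443e+01,  1.59140682e-02,
        6.12430171e-06, -4.20605460e-06]), 'ee_pos': array([0.15870822, 0.52644439, 0.24966125]), 'tcp_rot': array([-1.79934235e+02,  2.60354000e-04,  1.63224106e+02]), 'wrist_force': array([-0.28838761,  0.79788492,  0.03197301]), 'torque': array([-0.02533277,  0.00902716, -0.0380374 ]), 'grasp_force': 0.0, 'opening': 0.08537542582169903}
```

View pics/t0.png

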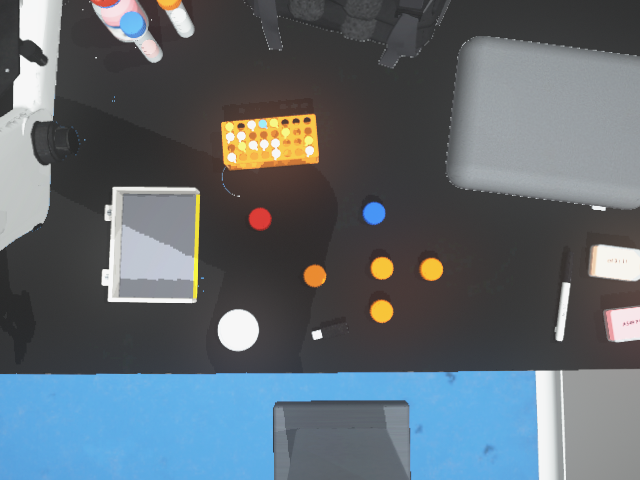

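View pics/s0.png

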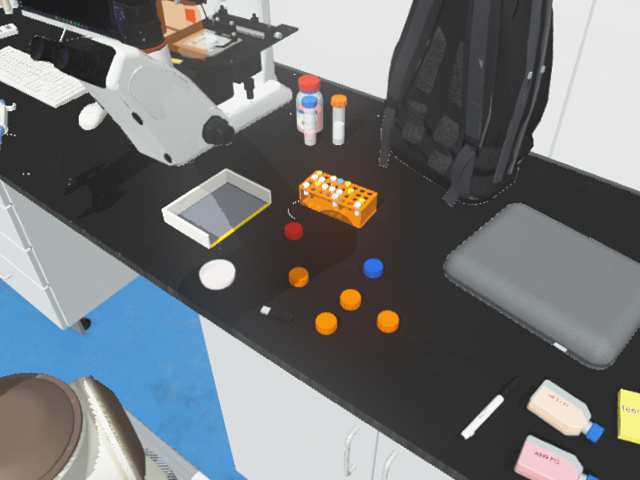

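The top view shows red at (260,219), blue at (374,213) and the target orange (farthest left) at (315,276). The other oranges are look-alikes at (382,268), (431,269) and (381,311). The bay mouth runs from (199,190) to (196,301), with the dish at (238,330), the stick around (330,328) and the rack at (270,142).

```bash
python3 - <<'E'
from h import *
im=cv2.imread("pics/t0.png"); hsv=cv2.cvtColor(im,cv2.COLOR_BGR2HSV)
m=((hsv[...,1]>130)&(hsv[...,2]>120)).astype(np.uint8); m[350:]=0
n,l,s,c=cv2.connectedComponentsWithStats(m)
for i in range(1,n):
    if 200<s[i,4]<900: print("cap",c[i].round(1),s[i,4],hsv[int(c[i][1]),int(c[i][0]),0],px2w("top",*c[i],.014).round(4))
for nm,u,v,z in [("mouth far out",200,188,.032),("mouth far in",197.5,194,.032),("mouth near out",196.5,302,.032),("mouth near in",195,297,.032),("stripe far",200,196,0),("stripe near",196,298,0),
 ("back far out",113,187,.032),("back near out",108,302,.032),("dish",238.5,330,.014),("dishL",218,330,.014),("dishR",259,330,.014),("dishtop",238,309,.014),("rack nl",224,169,.03),("rack nr",318,162,.03),("racktop nl",222,122,.047),
 ("stick l",312,335,.008),("stick r",348,325,.008),("stick top",346,318,.008)]:
    print(nm,px2w("top",u,v,z).round(4))
E
python3 - <<'E'
import cv2
im=cv2.imread("pics/t0.png")[170:350,190:450]
im=cv2.convertScaleAbs(im,alpha=1.6,beta=30)
cv2.imwrite("pics/c0.png",cv2.resize(im,None,fx=3,fy=3,interpolation=cv2.INTER_CUBIC))
E
```

```text
cap [132.3  24.4] 505 102 [0.8935 0.3399 0.014 ]
cap [196.2 245.9] 413 28 [0.5428 0.235  0.014 ]
cap [373.6 212.9] 420 107 [ 0.5902 -0.0341  0.014 ]
cap [259.7 218.6] 409 1 [0.5834 0.1387 0.014 ]
cap [381.6 267.8] 438 22 [ 0.507  -0.0447  0.014 ]
cap [430.8 269. ] 447 22 [ 0.5045 -0.1185  0.014 ]
cap [314.5 275.4] 410 15 [0.4965 0.0563 0.014 ]
cap [381.2 310.8] 440 22 [ 0.4428 -0.0428  0.014 ]
mouth far out [0.6282 0.2261 0.032 ]
mouth far in [0.6192 0.2297 0.032 ]
mouth near out [0.4588 0.23   0.032 ]
mouth near in [0.4661 0.2323 0.032 ]
stripe far [0.6212 0.2329 0.    ]
stripe near [0.464  0.2379 0.    ]
back far out [0.6313 0.3574 0.032 ]
back near out [0.4597 0.3615 0.032 ]
dish [0.4161 0.1707 0.014 ]
dishL [0.4163 0.2014 0.014 ]
dishR [0.4159 0.14   0.014 ]
dishtop [0.4474 0.1714 0.014 ]
rack nl [0.6569 0.1906 0.03  ]
rack nr [0.6659 0.0494 0.03  ]
racktop nl [0.7241 0.191  0.047 ]
stick l [0.4074 0.061  0.008 ]
stick r [0.4218 0.0067 0.008 ]
stick top [0.4323 0.0096 0.008 ]
```

View pics/c0.png

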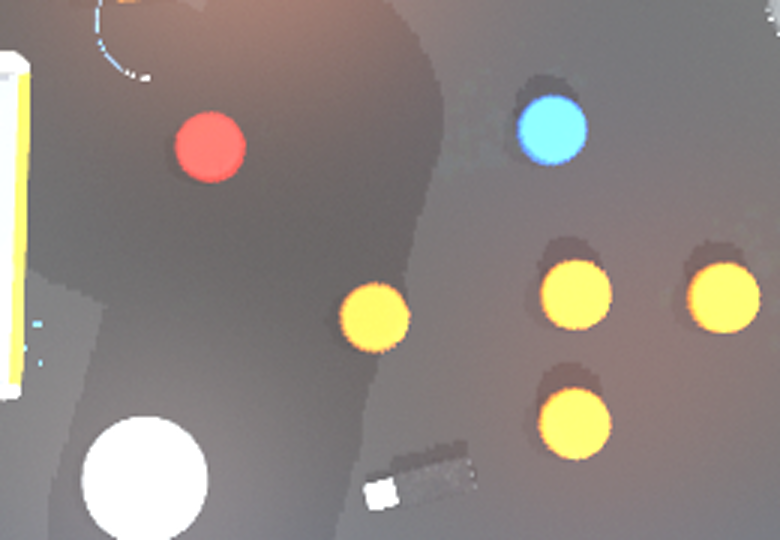

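The crop confirms the poses. Caps in (x, y), with heights and sizes plausible:
- **Red:** (0.583, 0.139)
- **Blue:** (0.590, -0.034)
- **Orange:** (0.497, 0.056)

The bay mouth is at y≈0.23 and spans x 0.463–0.623. I'll push each cap along +y, using the two fingers about 20 mm apart as a cradle. First I turn the tool to yaw 90.

Request:
play_rows:
  increments:
    - {"slide": [0, 0, 0], "angular": [0, 0, 8.5], "claw": -0.53}
    - {"slide": [0, 0, 0], "angular": [0, 0, 8.5], "claw": -0.53}
    - {"slide": [0, 0, 0], "angular": [0, 0, 8.5], "claw": -0.53}
    - {"slide": [0, 0, 0], "angular": [0, 0, 8.5], "claw": -0.53}
    - {"slide": [0, 0, 0], "angular": [0, 0, 8.5], "claw": -0.53}
    - {"slide": [0, 0, 0], "angular": [0, 0, 8.5], "claw": -0.53}
    - {"slide": [0, 0, 0], "angular": [0, 0, 8.5], "claw": -0.53}
    - {"slide": [0, 0, 0], "angular": [0, 0, 8.5], "claw": -0.53}

```text
time: 0.9
ee_pos: [0.1587, 0.5265, 0.2498]
tcp_rot: [-180.0, 0.0, 94.9]
wrist_force: [-0.7, -0.0, -0.2]
opening: 0.0202
grasp_force: 0.0
```

Request:
play_rows:
  increments:
    - {"slide": [0, 0, 0], "angular": [0, 0, 5.2], "claw": -0.53}
    - {"slide": [-35, 35, 0], "angular": [0, 0, 0], "claw": -0.53}
    - {"slide": [-40, 40, 0], "angular": [0, 0, 0], "claw": -0.53}
    - {"slide": [-40, 40, 0], "angular": [0, 0, 0], "claw": -0.53}
    - {"slide": [-40, 40, 0], "angular": [0, 0, 0], "claw": -0.53}
    - {"slide": [-40, 40, 0], "angular": [0, 0, 0], "claw": -0.53}
    - {"slide": [-40, 40, 0], "angular": [0, 0, 0], "claw": -0.53}
    - {"slide": [-40, 40, 0], "angular": [0, 0, 0], "claw": -0.53}

```text
time: 1.7
ee_pos: [0.407, 0.2778, 0.2501]
tcp_rot: [-180.0, -0.0, 90.0]
wrist_force: [0.5, 1.6, 0.6]
opening: 0.02
grasp_force: 0.0
```

Request:
play_rows:
  increments:
    - {"slide": [-40, 37, 0], "angular": [0, 0, 0], "claw": -0.53}
    - {"slide": [-40, 37, 0], "angular": [0, 0, 0], "claw": -0.53}
    - {"slide": [-40, 37, 0], "angular": [0, 0, 0], "claw": -0.53}
    - {"slide": [-40, 37, 20], "angular": [0, 0, 0], "claw": -0.53}
    - {"slide": [-6, 2, 40], "angular": [0, 0, 0], "claw": -0.53}
    - {"slide": [0, 0, 40], "angular": [0, 0, 0], "claw": -0.53}
    - {"slide": [0, 0, 30], "angular": [0, 0, 0], "claw": -0.53}
    - {"slide": [0, 0, 0], "angular": [0, 0, 0], "claw": -0.53}

```text
time: 2.5
ee_pos: [0.5394, 0.1283, 0.1183]
tcp_rot: [-179.6, 0.1, 90.0]
wrist_force: [-0.6, -0.4, -0.3]
opening: 0.02
grasp_force: 0.0
```

```bash
python3 -c "
from h import *
o=bot.get_obs();print(o['ee_pos'],bot.tcp_to_tips);snap('top','t1.png')"
```

```text
[0.53943019 0.12825549 0.11828957] 0.019
```

View pics/t1.png

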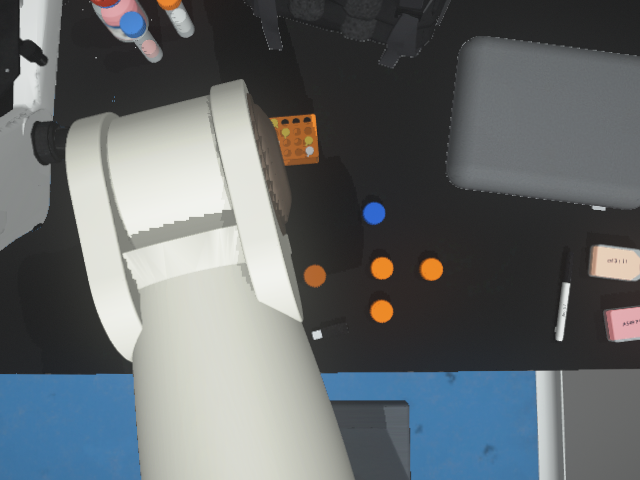

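The arm covers the near half of the lane. The caps it leaves visible haven't moved. The fast rows were cut short, so I correct from the measured pose and descend behind red.

Request:
play_rows:
  increments:
    - {"slide": [-15, 15, 0], "angular": [0, 0, 0], "claw": -0.53}
    - {"slide": [-15, 15, 0], "angular": [0, 0, 0], "claw": -0.53}
    - {"slide": [-13, 15, 0], "angular": [0, 0, 0], "claw": -0.53}
    - {"slide": [0, 0, 15], "angular": [0, 0, 0], "claw": -0.53}
    - {"slide": [0, 0, 25], "angular": [0, 0, 0], "claw": -0.53}
    - {"slide": [0, 0, 25], "angular": [0, 0, 0], "claw": -0.53}
    - {"slide": [0, 0, 18], "angular": [0, 0, 0], "claw": -0.53}
    - {"slide": [0, 0, 0], "angular": [0, 0, 0], "claw": -0.53}

```text
time: 3.35
ee_pos: [0.5853, 0.0865, 0.0383]
tcp_rot: [-179.8, 0.0, 90.1]
wrist_force: [-0.7, 0.7, 0.1]
opening: 0.02
grasp_force: 0.0
```

Request:
play_rows:
  increments:
    - {"slide": [0, 0, 7], "angular": [0, 0, 0], "claw": -0.53}
    - {"slide": [0, -1, 7], "angular": [0, 0, 0], "claw": -0.53}
    - {"slide": [8, 0, 0], "angular": [0, 0, 0], "claw": -0.53}
    - {"slide": [10, 0, 0], "angular": [0, 0, 0], "claw": -0.53}
    - {"slide": [10, 0, 0], "angular": [0, 0, 0], "claw": -0.53}
    - {"slide": [12, 0, 0], "angular": [0, 0, 0], "claw": -0.53}
    - {"slide": [12, 0, 0], "angular": [0, 0, 0], "claw": -0.53}
    - {"slide": [12, 0, 0], "angular": [0, 0, 0], "claw": -0.53}

```text
time: 4.15
ee_pos: [0.5858, 0.1514, 0.0262]
tcp_rot: [180.0, -0.0, 90.0]
wrist_force: [0.4, -0.3, 0.7]
opening: 0.0204
grasp_force: 0.1
```

Request:
play_rows:
  increments:
    - {"slide": [12, 0, 0], "angular": [0, 0, 0], "claw": -0.53}
    - {"slide": [12, -0.5, 0], "angular": [0, 0, 0], "claw": -0.53}
    - {"slide": [12, -0.5, 0], "angular": [0, 0, 0], "claw": -0.53}
    - {"slide": [12, -0.5, 0], "angular": [0, 0, 0], "claw": -0.53}
    - {"slide": [12, -0.5, 0], "angular": [0, 0, 0], "claw": -0.53}
    - {"slide": [12, -0.5, 0], "angular": [0, 0, 0], "claw": -0.53}
    - {"slide": [12, -0.5, 0], "angular": [0, 0, 0], "claw": -0.53}
    - {"slide": [12, 0, 0], "angular": [0, 0, 0], "claw": -0.53}

```text
time: 4.95
ee_pos: [0.5826, 0.2471, 0.0261]
tcp_rot: [-180.0, 0.0, 90.0]
wrist_force: [0.3, -0.2, 0.3]
opening: 0.0203
grasp_force: 0.1
```

Request:
play_rows:
  increments:
    - {"slide": [10, 0, 0], "angular": [0, 0, 0], "claw": -0.53}
    - {"slide": [10, 0, 0], "angular": [0, 0, 0], "claw": -0.53}
    - {"slide": [8, 0, 0], "angular": [0, 0, 0], "claw": -0.53}
    - {"slide": [6, 0, 0], "angular": [0, 0, 0], "claw": -0.53}
    - {"slide": [4, 0, 0], "angular": [0, 0, 0], "claw": -0.53}
    - {"slide": [2, 0, 0], "angular": [0, 0, 0], "claw": -0.53}
    - {"slide": [0, 0, 0], "angular": [0, 0, 0], "claw": -0.53}
    - {"slide": [-10, 0, 0], "angular": [0, 0, 0], "claw": -0.53}

```text
time: 5.75
ee_pos: [0.5826, 0.2763, 0.026]
tcp_rot: [180.0, -0.0, 90.1]
wrist_force: [-1.0, 0.6, -0.6]
opening: 0.0197
grasp_force: 0.0
```

Request:
play_rows:
  increments:
    - {"slide": [-10, 0, 0], "angular": [0, 0, 0], "claw": -0.53}
    - {"slide": [0, 0, -20], "angular": [0, 0, 0], "claw": -0.53}
    - {"slide": [0, 0, -25], "angular": [0, 0, 0], "claw": -0.53}
    - {"slide": [0, 0, -25], "angular": [0, 0, 0], "claw": -0.53}
    - {"slide": [-15, 0, -15], "angular": [0, 0, 0], "claw": -0.53}
    - {"slide": [-25, 0, 0], "angular": [0, 0, 0], "claw": -0.53}
    - {"slide": [-25, 0, 0], "angular": [0, 0, 0], "claw": -0.53}
    - {"slide": [-25, 0, 0], "angular": [0, 0, 0], "claw": -0.53}

```text
time: 6.55
ee_pos: [0.5824, 0.1737, 0.1109]
tcp_rot: [-180.0, 0.0, 90.0]
wrist_force: [0.2, -0.0, 0.1]
opening: 0.0202
grasp_force: 0.0
```

Request:
play_rows:
  increments:
    - {"slide": [-25, 0, 0], "angular": [0, 0, 0], "claw": -0.53}
    - {"slide": [-25, 0, 0], "angular": [0, 0, 0], "claw": -0.53}
    - {"slide": [-25, 0, 0], "angular": [0, 0, 0], "claw": -0.53}
    - {"slide": [-25, 0, 0], "angular": [0, 0, 0], "claw": -0.53}
    - {"slide": [-25, 0, 0], "angular": [0, 0, 0], "claw": -0.53}
    - {"slide": [-25, 0, 0], "angular": [0, 0, 0], "claw": -0.53}
    - {"slide": [-25, 0, 0], "angular": [0, 0, 0], "claw": -0.53}
    - {"slide": [0, 0, 0], "angular": [0, 0, 0], "claw": -0.53}

```text
time: 7.35
ee_pos: [0.582, -0.0027, 0.1109]
tcp_rot: [-180.0, 0.0, 89.8]
wrist_force: [0.6, 0.3, 0.5]
opening: 0.02
grasp_force: 0.0
```

```bash
python3 -c "
from h import *
o=bot.get_obs();print(o['ee_pos']);snap('top','t2.png')"
```

```text
[ 0.58204123 -0.00273709  0.11085085]
```

View pics/t2.png

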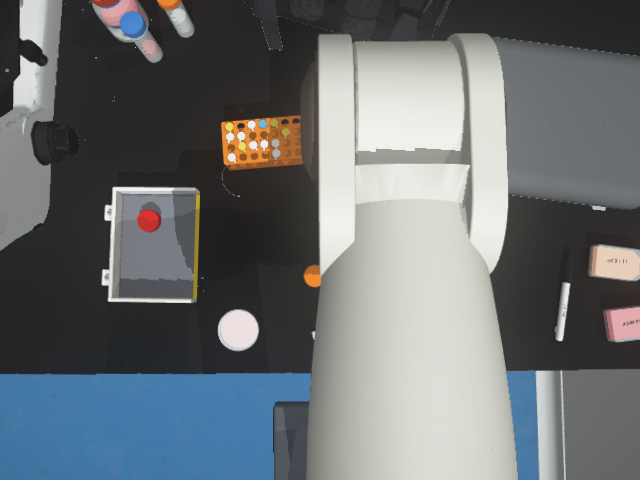

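Red sits inside the bay at (149,220), y≈0.308, with the dish and rack unmoved. Blue is next.

Request:
play_rows:
  increments:
    - {"slide": [-25, 2, 0], "angular": [0, 0, 0], "claw": -0.53}
    - {"slide": [-25, 3, 0], "angular": [0, 0, 0], "claw": -0.53}
    - {"slide": [-25, 2, 0], "angular": [0, 0, 0], "claw": -0.53}
    - {"slide": [-7, 0, 0], "angular": [0, 0, 0], "claw": -0.53}
    - {"slide": [0, 0, 25], "angular": [0, 0, 0], "claw": -0.53}
    - {"slide": [0, 0, 25], "angular": [0, 0, 0], "claw": -0.53}
    - {"slide": [0, 0, 20], "angular": [0, 0, 0], "claw": -0.53}
    - {"slide": [0, 0, 0], "angular": [0, 0, 0], "claw": -0.53}

```text
time: 8.2
ee_pos: [0.5878, -0.0801, 0.038]
tcp_rot: [-179.7, -0.1, 90.0]
wrist_force: [-0.0, 0.2, 0.2]
opening: 0.0201
grasp_force: 0.0
```

Request:
play_rows:
  increments:
    - {"slide": [0, 1, 8], "angular": [0, 0, 0], "claw": -0.53}
    - {"slide": [0, 1, 7], "angular": [0, 0, 0], "claw": -0.53}
    - {"slide": [8, 0, 0], "angular": [0, 0, 0], "claw": -0.53}
    - {"slide": [10, 0, 0], "angular": [0, 0, 0], "claw": -0.53}
    - {"slide": [10, 0, 0], "angular": [0, 0, 0], "claw": -0.53}
    - {"slide": [12, 0, 0], "angular": [0, 0, 0], "claw": -0.53}
    - {"slide": [12, 0, 0], "angular": [0, 0, 0], "claw": -0.53}
    - {"slide": [12, 0, 0], "angular": [0, 0, 0], "claw": -0.53}

```text
time: 9.0
ee_pos: [0.5919, -0.0156, 0.0262]
tcp_rot: [180.0, 0.0, 90.0]
wrist_force: [-0.8, -1.3, 0.6]
opening: 0.0199
grasp_force: 0.1
```

Request:
play_rows:
  increments:
    - {"slide": [12, -0.5, 0], "angular": [0, 0, 0], "claw": -0.53}
    - {"slide": [12, -0.5, 0], "angular": [0, 0, 0], "claw": -0.53}
    - {"slide": [12, -0.5, 0], "angular": [0, 0, 0], "claw": -0.53}
    - {"slide": [12, -0.5, 0], "angular": [0, 0, 0], "claw": -0.53}
    - {"slide": [12, -0.5, 0], "angular": [0, 0, 0], "claw": -0.53}
    - {"slide": [12, -0.5, 0], "angular": [0, 0, 0], "claw": -0.53}
    - {"slide": [12, -0.5, 0], "angular": [0, 0, 0], "claw": -0.53}
    - {"slide": [12, -0.5, 0], "angular": [0, 0, 0], "claw": -0.53}

```text
time: 9.8
ee_pos: [0.5877, 0.0801, 0.0261]
tcp_rot: [-180.0, -0.0, 90.0]
wrist_force: [0.6, -0.4, -0.2]
opening: 0.0202
grasp_force: 0.1
```

Request:
play_rows:
  increments:
    - {"slide": [12, -1, 0], "angular": [0, 0, 0], "claw": -0.53}
    - {"slide": [12, -1, 0], "angular": [0, 0, 0], "claw": -0.53}
    - {"slide": [12, -1, 0], "angular": [0, 0, 0], "claw": -0.53}
    - {"slide": [12, -1, 0], "angular": [0, 0, 0], "claw": -0.53}
    - {"slide": [12, -1, 0], "angular": [0, 0, 0], "claw": -0.53}
    - {"slide": [12, -1, 0], "angular": [0, 0, 0], "claw": -0.53}
    - {"slide": [12, -1, 0], "angular": [0, 0, 0], "claw": -0.53}
    - {"slide": [12, -1, 0], "angular": [0, 0, 0], "claw": -0.53}

```text
time: 10.6
ee_pos: [0.5797, 0.1761, 0.0261]
tcp_rot: [180.0, 0.0, 90.0]
wrist_force: [-0.1, -0.1, -1.4]
opening: 0.0202
grasp_force: 0.1
```

Commanded y is now ≈0.184, so I go on to ≈0.246.

Request:
play_rows:
  increments:
    - {"slide": [12, -1, 0], "angular": [0, 0, 0], "claw": -0.53}
    - {"slide": [12, -1, 0], "angular": [0, 0, 0], "claw": -0.53}
    - {"slide": [12, -1, 0], "angular": [0, 0, 0], "claw": -0.53}
    - {"slide": [10, -1, 0], "angular": [0, 0, 0], "claw": -0.53}
    - {"slide": [8, 0, 0], "angular": [0, 0, 0], "claw": -0.53}
    - {"slide": [5, 0, 0], "angular": [0, 0, 0], "claw": -0.53}
    - {"slide": [3, 0, 0], "angular": [0, 0, 0], "claw": -0.53}
    - {"slide": [0, 0, 0], "angular": [0, 0, 0], "claw": -0.53}

```text
time: 11.4
ee_pos: [0.5757, 0.2373, 0.026]
tcp_rot: [-180.0, 0.0, 90.0]
wrist_force: [0.2, -0.9, -0.5]
opening: 0.0198
grasp_force: 0.0
```

Request:
play_rows:
  increments:
    - {"slide": [-10, 0, 0], "angular": [0, 0, 0], "claw": -0.53}
    - {"slide": [-10, 0, 0], "angular": [0, 0, 0], "claw": -0.53}
    - {"slide": [0, 0, -25], "angular": [0, 0, 0], "claw": -0.53}
    - {"slide": [0, 0, -30], "angular": [0, 0, 0], "claw": -0.53}
    - {"slide": [0, 0, -30], "angular": [0, 0, 0], "claw": -0.53}
    - {"slide": [-25, -10, 0], "angular": [0, 0, 0], "claw": -0.53}
    - {"slide": [-25, -15, 0], "angular": [0, 0, 0], "claw": -0.53}
    - {"slide": [-25, -15, 0], "angular": [0, 0, 0], "claw": -0.53}

```text
time: 12.2
ee_pos: [0.5352, 0.1401, 0.1111]
tcp_rot: [180.0, 0.0, 90.0]
wrist_force: [0.2, -0.1, -0.1]
opening: 0.02
grasp_force: 0.0
```

Request:
play_rows:
  increments:
    - {"slide": [-25, -15, 0], "angular": [0, 0, 0], "claw": -0.53}
    - {"slide": [-25, -15, 0], "angular": [0, 0, 0], "claw": -0.53}
    - {"slide": [-25, 0, 0], "angular": [0, 0, 0], "claw": -0.53}
    - {"slide": [-25, 0, 0], "angular": [0, 0, 0], "claw": -0.53}
    - {"slide": [-25, 0, 0], "angular": [0, 0, 0], "claw": -0.53}
    - {"slide": [-20, 0, 0], "angular": [0, 0, 0], "claw": -0.53}
    - {"slide": [0, 0, 0], "angular": [0, 0, 0], "claw": -0.53}

```text
time: 12.9
ee_pos: [0.5054, -0.0057, 0.1112]
tcp_rot: [180.0, 0.0, 89.8]
wrist_force: [-0.5, 0.8, -0.1]
opening: 0.0204
grasp_force: 0.0
```

```bash
python3 -c "
from h import *
o=bot.get_obs();print(o['ee_pos']);snap('top','t3.png')"
```

```text
[ 0.50539925 -0.00573331  0.11118458]
```

View pics/t3.png

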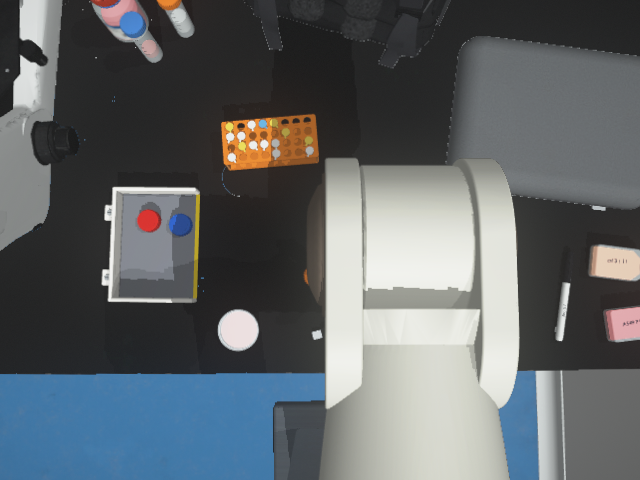

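Blue is in the bay at (180,224), and the dish and stick haven't moved. Orange is next.

Request:
play_rows:
  increments:
    - {"slide": [7, -4, 0], "angular": [0, 0, 0], "claw": -0.53}
    - {"slide": [5, -4, 0], "angular": [0, 0, 0], "claw": -0.53}
    - {"slide": [0, 0, 25], "angular": [0, 0, 0], "claw": -0.53}
    - {"slide": [0, 0, 30], "angular": [0, 0, 0], "claw": -0.53}
    - {"slide": [0, 0, 15], "angular": [0, 0, 0], "claw": -0.53}
    - {"slide": [0, 0, 10], "angular": [0, 0, 0], "claw": -0.53}
    - {"slide": [0, 0, 5], "angular": [0, 0, 0], "claw": -0.53}
    - {"slide": [0, 0, 0], "angular": [0, 0, 0], "claw": -0.53}

```text
time: 13.75
ee_pos: [0.4979, 0.0093, 0.0262]
tcp_rot: [-180.0, -0.0, 90.0]
wrist_force: [0.6, -0.5, -0.6]
opening: 0.0204
grasp_force: 0.0
```

Request:
play_rows:
  increments:
    - {"slide": [6, 0, 0], "angular": [0, 0, 0], "claw": -0.53}
    - {"slide": [8, 0, 0], "angular": [0, 0, 0], "claw": -0.53}
    - {"slide": [10, 0, 0], "angular": [0, 0, 0], "claw": -0.53}
    - {"slide": [10, 0, 0], "angular": [0, 0, 0], "claw": -0.53}
    - {"slide": [12, 0.5, 0], "angular": [0, 0, 0], "claw": -0.53}
    - {"slide": [12, 0.5, 0], "angular": [0, 0, 0], "claw": -0.53}
    - {"slide": [12, 0.5, 0], "angular": [0, 0, 0], "claw": -0.53}
    - {"slide": [12, 0.5, 0], "angular": [0, 0, 0], "claw": -0.53}

```text
time: 14.55
ee_pos: [0.4998, 0.0922, 0.026]
tcp_rot: [-180.0, 0.0, 90.0]
wrist_force: [-0.7, 0.7, -1.1]
opening: 0.02
grasp_force: 0.1
```

Request:
play_rows:
  increments:
    - {"slide": [12, 1, 0], "angular": [0, 0, 0], "claw": -0.53}
    - {"slide": [12, 1, 0], "angular": [0, 0, 0], "claw": -0.53}
    - {"slide": [12, 1, 0], "angular": [0, 0, 0], "claw": -0.53}
    - {"slide": [12, 1, 0], "angular": [0, 0, 0], "claw": -0.53}
    - {"slide": [12, 0, 0], "angular": [0, 0, 0], "claw": -0.53}
    - {"slide": [12, 0, 0], "angular": [0, 0, 0], "claw": -0.53}
    - {"slide": [12, 0, 0], "angular": [0, 0, 0], "claw": -0.53}
    - {"slide": [12, 0, 0], "angular": [0, 0, 0], "claw": -0.53}

```text
time: 15.35
ee_pos: [0.5037, 0.188, 0.0261]
tcp_rot: [180.0, -0.0, 90.0]
wrist_force: [-0.3, 0.1, -0.5]
opening: 0.02
grasp_force: 0.1
```

Request:
play_rows:
  increments:
    - {"slide": [12, 0, 0], "angular": [0, 0, 0], "claw": -0.53}
    - {"slide": [12, 0, 0], "angular": [0, 0, 0], "claw": -0.53}
    - {"slide": [12, 0, 0], "angular": [0, 0, 0], "claw": -0.53}
    - {"slide": [12, 0, 0], "angular": [0, 0, 0], "claw": -0.53}
    - {"slide": [12, 0, 0], "angular": [0, 0, 0], "claw": -0.53}
    - {"slide": [8, 0, 0], "angular": [0, 0, 0], "claw": -0.53}
    - {"slide": [5, 0, 0], "angular": [0, 0, 0], "claw": -0.53}
    - {"slide": [0, 0, 0], "angular": [0, 0, 0], "claw": -0.53}

```text
time: 16.15
ee_pos: [0.5037, 0.2606, 0.026]
tcp_rot: [-180.0, 0.0, 90.1]
wrist_force: [0.2, 0.2, -0.5]
opening: 0.0203
grasp_force: 0.0
```

Request:
play_rows:
  increments:
    - {"slide": [-10, 0, 0], "angular": [0, 0, 0], "claw": -0.53}
    - {"slide": [-10, 0, 0], "angular": [0, 0, 0], "claw": -0.53}
    - {"slide": [0, 0, -25], "angular": [0, 0, 0], "claw": -0.53}
    - {"slide": [0, 0, -30], "angular": [0, 0, 0], "claw": -0.53}
    - {"slide": [0, 0, -30], "angular": [0, 0, 0], "claw": -0.53}
    - {"slide": [-25, 0, 0], "angular": [0, 0, 0], "claw": -0.53}
    - {"slide": [-25, 0, 0], "angular": [0, 0, 0], "claw": -0.53}
    - {"slide": [-25, 0, 0], "angular": [0, 0, 0], "claw": -0.53}

```text
time: 16.95
ee_pos: [0.5036, 0.1631, 0.1114]
tcp_rot: [180.0, 0.0, 90.0]
wrist_force: [0.2, -0.8, -0.7]
opening: 0.0201
grasp_force: 0.0
```

Request:
play_rows:
  increments:
    - {"slide": [-25, 0, 0], "angular": [0, 0, 0], "claw": -0.53}
    - {"slide": [-25, 0, 0], "angular": [0, 0, 0], "claw": -0.53}
    - {"slide": [-25, 0, 0], "angular": [0, 0, 0], "claw": -0.53}
    - {"slide": [-25, 0, 0], "angular": [0, 0, 0], "claw": -0.53}
    - {"slide": [-25, 0, 0], "angular": [0, 0, 0], "claw": -0.53}
    - {"slide": [-25, 0, 0], "angular": [0, 0, 0], "claw": -0.53}
    - {"slide": [-25, 0, 0], "angular": [0, 0, 0], "claw": -0.53}
    - {"slide": [0, 0, 0], "angular": [0, 0, 0], "claw": -0.53}

```text
time: 17.75
ee_pos: [0.5032, -0.0132, 0.1112]
tcp_rot: [180.0, 0.0, 89.8]
wrist_force: [0.3, 1.1, 1.1]
opening: 0.0198
grasp_force: 0.0
```

```bash
python3 - <<'E'
from h import *
o=bot.get_obs();print(o['ee_pos'])
im=snap('top','t4.png')[:,:,::-1].copy(); hsv=cv2.cvtColor(im,cv2.COLOR_BGR2HSV)
m=((hsv[...,1]>130)&(hsv[...,2]>80)).astype(np.uint8); m[350:]=0
n,l,s,c=cv2.connectedComponentsWithStats(m)
for i in range(1,n):
    if s[i,4]>150 and c[i][0]<350: print(c[i].round(1),s[i,4],px2w("top",*c[i],.012).round(4))
E
```

```text
[ 0.50323972 -0.01318711  0.11117065]
[168.4   3.8] 192 [0.9274 0.2837 0.012 ]
[132.2  24.4] 513 [0.8946 0.3407 0.012 ]
[271.  142.3] 3961 [0.7015 0.1214 0.012 ]
[196.2 245.9] 411 [0.5429 0.2354 0.012 ]
[148.6 220.2] 413 [0.5829 0.3089 0.012 ]
[180.1 224.4] 401 [0.576  0.2603 0.012 ]
[164.2 271.9] 428 [0.5039 0.2839 0.012 ]
```

View pics/t4.png

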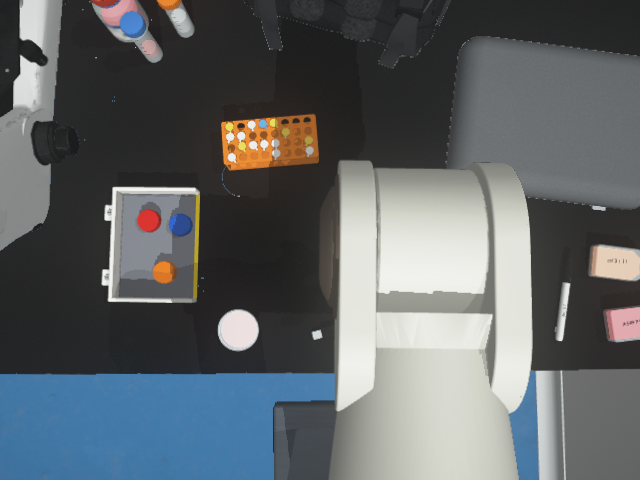

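All three caps are inside the bay: red (149,220), blue (180,224) and orange (164,272). Even the shallowest, blue, is about 27 mm past the mouth. The dish, stick and rack look unmoved, and the fingers are clear at z≈0.09.

```bash
python3 -c "
from workcell import bot
print(bot.job_done())"
```

```text
the job is handed in; nothing more can be done
None
```

I swept the blue, orange and red caps into the bay and handed the job in at about 18 s of the 67 s allowed; the last picture showed all three inside with the fingers clear and the dish, rack and memory stick looking unmoved, but the hand-in returned no verdict.

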